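# Put the bearing cone away in the spring-lid parts case

## Robot

A 7-joint arm with a two-finger parallel gripper is mounted at the origin on the work surface; the furniture and walls round the work are solid. World frame = base frame: x ahead of the robot, y to its left, z up, the work surface at z = 0. Lengths are in m, angles in rad, forces in N, time in s.
With the tool pointing down it reaches from about 0.4 to 0.85 m from the base axis. Payload 10.4 kg.
Tool frame: the origin (TCP) lies at the very end of the fingers, on their centre line; the grasp point (between the pads) lies 19 mm behind it; z points along the fingers, y is the direction in which the jaws open and shut (so a half turn about z gives the same grasp; the last joint's range is limited). The gripper opens to 85 mm and grips with 20 to 120 N. Pads are 22 mm wide; open, the fingers measure 114 mm over their backs; the gripper's body (76 mm by 85 mm) begins 54 mm behind the grasp point. The pads swing forward as they close: fully open they stand 13 mm farther back than shut.
Start: joints at [-1.25, 0.332, -0.065, 1.46, 0.022, 1.35, -0.088], TCP at [0.211, 0.588, 0.231] pointing down, gripper open.
Joint ranges: [-2.6, 2.6], [-0.5, 2.12], [-1.47, 1.34], [0.16, 2.42], [-1.27, 4.41], [0.06, 2.06], [-2.6, 2.6]. Speed limits (rad/s): [2.22, 2.22, 2.79, 2.79, 3.14, 3.14, 3.14].

## Interface

Orientations are given as a unit quaternion [x, y, z, w].
In Python, from workcell import get_obs, camera, camera_info, hand_in gives the robot as it stands.
- The arm moves only by the tool move_arm, never from a script. Its argument "moves" is a list of rows, each a list of 3 entries, a list of its own where there are three numbers: the shift along the tool's x, y, z in units of 25 mm (1.0 is 25 mm), then the turn, a rotation vector about the tool's x, y, z in degrees, then the opening, from 0 (shut) to 1 (fully open). A call has 1 to 5 rows; each row shifts and turns the commanded pose from where the row before left it, along the tool's axes as they then stand; what a row does not reach is not made up. A row lasts 1/8 s, in which the tool goes at most 62.5 mm and 10.7 degrees, less where a joint would pass 70% of its speed; a pose out of reach is approached as far as the arm can. A call is refused whole if a number of a shift passes 1 or a number of a turn 10.7, either way. A call with a gripper value outside its range is refused whole. The fingers move at their own pace and stop on an object; "squeeze" is the grip in N (left out, the last holds). Time passes only in rows, so rows that do not move let the fingers close. It gives the time, the measured TCP pose, the force and the opening at its end, in the units of the state.
- get_obs(): the state, without advancing time (a new reading comes with each control period).
- camera(name): name is "scene" or "side" or "wrist"; returns the picture (400x640x3 uint8, red, green, blue); there is no depth.
- camera_info(name): a dict with "fx", "fy", "cx", "cy" (pixels), "origin" and "rotation" of the camera in the world. Camera axes: x right, y down, z forward; pixel columns grow to the right and rows downward; lengths in m; the calibration is good to about 2 mm. A picture is of the moment at which its call begins: read the wrist's pose just before it. camera_info takes no time and is no camera call; for the wrist camera it gives the pose at the moment of the call.
- hand_in(): hands the job in, once; it reports no verdict.
The state is a dict: "clock": time; "joint_pos": joint angles; "joint_velocities": joint speeds; "tau": joint torques, N m; "position": TCP position; "ee_rot": TCP orientation; "ft_force": force on the tool from outside, world axes, zero at the start; "torque": the same for the moment, N m; "grip_width": opening from 0.0 (shut) to 1.0 (fully open).
Only numpy, scipy, OpenCV 4.12 (cv2) and the standard library are available. Lean on these libraries where they do the work, as an engineer would, in place of code of your own. Each camera call takes 0.05 s, during which the arm holds its last target. There are 200 camera calls.

## Task

Push the lid of the grey steel parts case up past its balance point so that its springs hold it open, without forcing it, letting it slam or shoving the case along the bench. Then put the tapered bearing cone away in it: set it, small end up, over the bare steel post and down flat on the deck, without jamming or dropping it. Leave the lid standing open and the gears already in the case where they lie.

Things in the scene. Friction and masses are not known exactly. Their poses are not given: they have to be found in the camera images.
- case: Grey sheet-steel case, loose on rubber feet, 1.8 kg, 210 mm deep (its x), 310 mm long (its y), walls 3 mm thick, 80 mm high. Origin: centre of its underside on the bench. Its -x face is the front (pull tongue), +x the hinge side. Inside, a flat deck 35 mm above the bench; a partition 26 mm above it at y = +12 mm: the post is in the half towards -y, the gears in the other.
- lid (a joint): Lid angle, rad: 0 shut, growing as it swings up, end stop at 1.55 (just upright). A 196 x 316 mm pan of some 0.6 kg (varies), rim 12 mm. Two over-centre springs and its weight press it shut (6 to 10 N at the tongue) up to the balance point, somewhere from 1.1 to 1.45 with the weight; there the load dies away and the springs carry it to the stop and hold it. Hinge damped; let go earlier, it falls shut.
- hinge_mid (a point): Middle of the hinge line, on the case: 83 mm towards +x of the case's origin, 80 mm above the bench. The hinge line runs along the case's y.
- tongue_edge (a point): Middle of the lower front edge of the pull tongue on the lid's front: flat steel, 70 mm long (along the case's y), 4 mm thick, standing 20 mm out from the lid's rim and 27 mm from the case's front wall; lid shut, its underside is 80 mm above the bench, with free room below. 214.5 mm from the hinge line, it turns with the lid.
- post_foot (a point): Centre of the foot of the steel post, on the deck, 35 mm above the bench. Post upright, fixed to the case, 28.4 mm in diameter, 38 mm high, its top 6 mm tapered to 19 mm. At x = -20, y = -70 mm in the case's frame: 82 mm from the inside of the front wall, of the end wall at -y and of the partition.
- cone: Tapered roller bearing cone (rollers caged on an inner ring), steel, about 0.42 kg, standing on the bench small end up. 68 mm in diameter at the foot (pick it across there), 50 mm at the top, 30 mm high, bore 30 mm straight through. Origin: centre of its underside, z up along the bore.
- gear_a: Bevel gear, 56 mm in diameter, 26 mm high, lying in the case in the half away from the post; a bystander. Origin: centre of its underside.
- gear_b: Bevel gear like gear_a, further back in the same half of the case; a bystander. Origin: centre of its underside.

How it is judged:
By the outcome, as a careful person would: the job done as asked, in the order asked, and still so for the second after the job is handed in, with the robot touching nothing.
It also fails if it takes over 72 s, if anything falls off the work surface, if the arm or the gripper's body presses on something with over 40 N, if the wrist force passes 120 N, or if a joint passes its speed limit or range.

## Working session

There is one attempt and no reset: what is moved stays moved. The work goes in short steps, Python scripts to look and compute and a tool call to move; the robot and the scene stay as the last step left them, time stands still between calls to the robot, and variables do not carry over. Pictures are saved under pics/ and viewed, about 8 in all and at most 12, crops included, and the job is handed in when it is done.

Besides the shell and the picture viewer there is one more tool, called after "Request:" by a JSON object that holds its "method" and its "body", one argument or row to a line. move_arm: Moves the arm, as the interface text tells. Its arguments: {"type":"object","properties":{"moves":{"type":"array","items":{"type":"array"}},"squeeze":{"type":"number"}},"required":["moves"]}

```bash
mkdir -p pics; ls
python3 - <<'E'
from workcell import *
import cv2,numpy as np
np.set_printoptions(precision=4,suppress=True)
o=get_obs();print({k:np.round(v,4) for k,v in o.items()})
for n in("scene","side","wrist"):
    i=camera_info(n);print(n,i)
    cv2.imwrite(f"pics/{n}0.png",camera(n)[:,:,::-1])
E
```

```text
pics
{'clock': np.float64(0.0), 'joint_pos': array([-1.2496,  0.3328, -0.0647,  1.461 ,  0.0216,  1.3499, -0.0885]), 'joint_velocities': array([ 0.0005,  0.0003,  0.    , -0.    , -0.    ,  0.    , -0.0007]), 'tau': array([ -0.0011, -62.5445,   0.0485, -39.1595,   0.0162,   0.0098,
        -0.    ]), 'position': array([0.2105, 0.5881, 0.2305]), 'ee_rot': array([ 0.171 ,  0.9853, -0.0007, -0.0001]), 'ft_force': array([-0.1815, -0.3062, -0.2165]), 'torque': array([ 0.0008, -0.0139,  0.0504]), 'grip_width': np.float64(1.0031)}
scene {'fx': 370.2699340293381, 'fy': 370.2699340293381, 'cx': 326.8941218644146, 'cy': 201.63604338428783, 'origin': array([-0.0214, -0.2781,  0.5931]), 'rotation': array([ 0.771 , -0.4521,  0.2349, -0.3821])}
side {'fx': 390.82833666369646, 'fy': 390.82833666369646, 'cx': 317.6712893889398, 'cy': 197.34334431546418, 'origin': array([0.3594, 0.6515, 0.6633]), 'rotation': array([-0.1721,  0.8962, -0.4032,  0.0678])}
wrist {'fx': 328.1611898927946, 'fy': 328.1611898927946, 'cx': 315.22237845635084, 'cy': 201.35752697638523, 'origin': array([0.147 , 0.611 , 0.3728]), 'rotation': array([0.8104, 0.5703, 0.0767, 0.1099])}
```

Run:
```python
import cv2,numpy as np
a=cv2.imread("pics/scene0.png");b=cv2.imread("pics/side0.png")
cv2.imwrite("pics/both0.png",np.vstack([a,b])[:, :][:800] if 0 else cv2.resize(np.hstack([a,b]),(800,250)))
```

```text
(no output)
```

View pics/scene0.png

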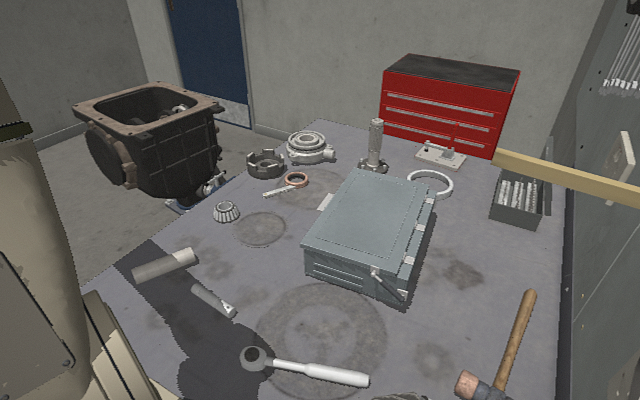

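View pics/side0.png

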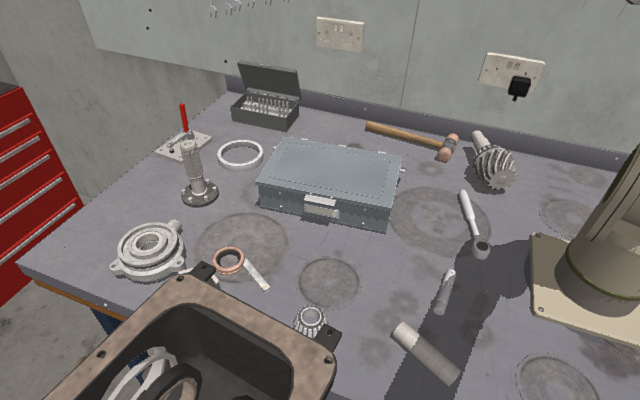

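```bash
cat > h.py <<'E'
import numpy as np,cv2
from scipy.spatial.transform import Rotation as R
from workcell import *
np.set_printoptions(precision=4,suppress=True)
def ray(i,u,v):
    d=R.from_quat(i["rotation"]).apply([(u-i["cx"])/i["fx"],(v-i["cy"])/i["fy"],1.]);return np.array(i["origin"]),d
def plane(i,u,v,z):
    o,d=ray(i,u,v);return o+d*(z-o[2])/d[2]
def proj(i,p):
    q=R.from_quat(i["rotation"]).inv().apply(np.asarray(p)-i["origin"]);return np.array([i["fx"]*q[0]/q[2]+i["cx"],i["fy"]*q[1]/q[2]+i["cy"]])
def tri(rs):
    A=np.zeros((3,3));b=np.zeros(3)
    for o,d in rs:
        d=d/np.linalg.norm(d);M=np.eye(3)-np.outer(d,d);A+=M;b+=M@o
    p=np.linalg.solve(A,b);return p,[np.linalg.norm(np.cross(p-o,d/np.linalg.norm(d))) for o,d in rs]
E
python3 - <<'E'
from h import *
a=cv2.imread("pics/scene0.png");b=cv2.imread("pics/side0.png")
c=[cv2.resize(a[160:310,290:450],(400,375),interpolation=cv2.INTER_CUBIC),cv2.resize(b[130:240,250:410],(400,275),interpolation=cv2.INTER_CUBIC),
cv2.resize(a[190:235,200:250],(400,360),interpolation=cv2.INTER_CUBIC)[:300],cv2.resize(b[295:345,285:345],(360,300),interpolation=cv2.INTER_CUBIC)]
W=np.zeros((600,800,3),np.uint8)
W[:375,:400]=c[0];W[:275,400:]=c[1];W[300:,440:]=c[3]
W[375:,:400]=cv2.resize(a[190:235,190:270],(400,225),interpolation=cv2.INTER_CUBIC)
cv2.imwrite("pics/z1.png",W)
s,d=camera_info("scene"),camera_info("side")
print(plane(s,226,212,.015),plane(d,310,320,.015))
E
```

```text
[0.4989 0.284  0.015 ] [0.5027 0.292  0.015 ]
```

View pics/z1.png

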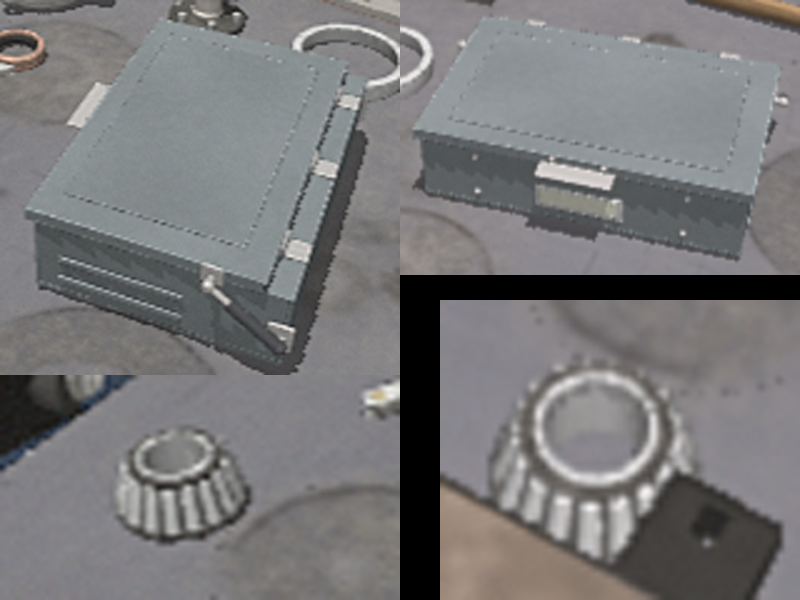

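Run:
```python
from h import *
s,d=camera_info("scene"),camera_info("side")
P={'FF':((356.8,168),(256,182.8)),'FN':((300,245.2),(390.8,206)),'RN':((397.2,274.8),(401.2,156.8)),'RF':((427.2,186),(282,137.2)),'cone':((225,206),(311.3,316.3)),
'tongueN':((317,210),(335.2,206)),}
for k,(a,b) in P.items(): print(k,*tri([ray(s,*a),ray(d,*b)]),plane(s,*a,.092),plane(d,*b,.092))
for a in [(225,206)]: print(plane(s,*a,.03),plane(d,311.3,316.3,.03))
# tabletop edge / housing foot guesses
for a in [(320,121),(78,290),(110,258)]: print(a,plane(s,*a,0))
for a in [(24,270),(95,312)]: print(a,plane(d,*a,0))
# housing top rim corners: scene near-right, near-left
for a,b in [((224,105),(336,372)),((104,127),(0,0)),((72,103),(0,0))]:
  print(plane(s,*a,.2),plane(s,*a,.0),plane(s,*a,-.2))
```

```text
FF [0.7415 0.045  0.0843] [np.float64(0.004920664462421104), np.float64(0.004920664462421149)] [0.7382 0.0408 0.092 ] [0.7311 0.0583 0.092 ]
FN [0.4256 0.0162 0.0895] [np.float64(0.0020407467675516203), np.float64(0.0020407467675516906)] [0.4209 0.0149 0.092 ] [0.427  0.0172 0.092 ]
RN [ 0.4457 -0.1765  0.0879] [np.float64(0.00020766421281881962), np.float64(0.00020766421281870454)] [ 0.4422 -0.1774  0.092 ] [ 0.445  -0.1705  0.092 ]
RF [ 0.759  -0.1407  0.087 ] [np.float64(0.0013684952443373927), np.float64(0.0013684952443374205)] [ 0.7489 -0.1419  0.092 ] [ 0.757  -0.1357  0.092 ]
cone [0.5024 0.29   0.0277] [np.float64(0.002024474564643068), np.float64(0.0020244745646431197)] [0.4449 0.2254 0.092 ] [0.4862 0.3276 0.092 ]
tongueN [0.5435 0.049  0.0807] [np.float64(0.0022416786472537103), np.float64(0.0022416786472537497)] [0.5341 0.0419 0.092 ] [0.5379 0.0628 0.092 ]
[0.5026 0.2876 0.03  ] [0.5    0.2925 0.03  ]
(320, 121) [1.1153 0.3639 0.    ]
(78, 290) [0.172  0.3851 0.    ]
(110, 258) [0.2609 0.4088 0.    ]
(24, 270) [1.1005 0.3982 0.    ]
(95, 312) [0.8909 0.4201 0.    ]
[0.6878 0.4205 0.2   ] [1.0487 0.7759 0.    ] [ 1.4095  1.1313 -0.2   ]
[0.4391 0.5722 0.2   ] [0.6734 1.0048 0.    ] [ 0.9077  1.4374 -0.2   ]
[0.49   0.7753 0.2   ] [0.7502 1.3113 0.    ] [ 1.0104  1.8473 -0.2   ]
```

```bash
cat >> h.py <<'E'
# case pose estimate
yaw=np.radians(5.9); CY=np.array([np.cos(yaw),np.sin(yaw),0]);CX=np.array([CY[1],-CY[0],0.]);Z=np.array([0,0,1.])
ORG=np.array([.5943,-.0774,0])
def C(x,y,z): return ORG+CX*x+CY*y+Z*z
def ori(tau): # tool y along case y, z = CX cos - Z sin
    t=np.radians(tau);z=CX*np.cos(t)-Z*np.sin(t);return R.from_matrix(np.array([np.cross(CY,z),CY,z]).T)
def delta(p,r,p0,r0):
    return r0.inv().apply(np.asarray(p)-p0)/.025, np.degrees((r0.inv()*r).as_rotvec())
def now():
    o=get_obs();return o,np.array(o["position"]),R.from_quat(o["ee_rot"])
def st():
    o,p,r=now();print("t",o["clock"],"p",p,"zax",r.as_matrix()[:,2],"yax",r.as_matrix()[:,1],"F",np.array(o["ft_force"]),"q",np.array(o["joint_pos"]),"w",o["grip_width"])
E
python3 - <<'E'
from h import *
s,d=camera_info("scene"),camera_info("side")
for a,b in [((224,105),(183,278)),((104,127),(335,365))]: print(tri([ray(s,*a),ray(d,*b)]))
o,p,r=now()
# step1: yaw to case y at safe height
print(delta([.45,.35,.33],ori(90),p,r), r.as_matrix())
print(delta([.58,.25,.25],ori(35),np.array([.45,.35,.33]),ori(90)))
E
```

```text
(array([0.6591, 0.3998, 0.2083]), [np.float64(0.007456673933373919), np.float64(0.007456673933373986)])
(array([0.3949, 0.4674, 0.2496]), [np.float64(0.011561579160856612), np.float64(0.011561579160856632)])
(array([-12.2275,  -5.7453,  -3.9651]), array([-0.054 ,  0.0397, 64.404 ])) [[-0.9415  0.337  -0.0003]
 [ 0.337   0.9415 -0.0011]
 [-0.0001 -0.0011 -1.    ]]
(array([-4.5133,  4.7613,  3.2   ]), array([  0., -55.,  -0.]))
```

Request:
{"method": "move_arm", "body": {
  "moves": [
    [[0, 0, -1], [0, 0, 10], 0],
    [[0, 0, -1], [0, 0, 10], 0],
    [[0, 0, -1], [0, 0, 10], 0],
    [[0, 0, -1], [0, 0, 10], 0],
    [[0, 0, -1], [0, 0, 10], 0]
  ]
}}

```text
clock: 0.78
position: [0.2106, 0.5883, 0.3568]
ee_rot: [0.574, 0.819, -0.0, 0.0]
ft_force: [0.6, 0.7, -0.5]
grip_width: 0.001
```

Run:
```python
from h import *
st()
o,p,r=now()
print(delta([.52,.26,.30],ori(90),p,r),delta([.55,.20,.22],ori(45),[.52,.26,.30],ori(90)))
```

```text
t 0.775 p [0.2106 0.5883 0.3568] zax [-0.0002 -0.0005 -1.    ] yax [ 0.9398  0.3416 -0.0003] F [ 0.5912  0.7478 -0.5083] q [-1.3412  0.3011  0.0552  1.2437 -0.0164  1.5977 -0.9404] w 0.0009063107082844281
(array([-16.569 ,   7.1473,   2.2771]), array([-0.0153,  0.0235, 14.0741])) (array([-2.5106,  0.9469,  3.2   ]), array([ -0., -45.,  -0.]))
```

Request:
{"method": "move_arm", "body": {
  "moves": [
    [[-1, 0, 0], [0, 0, 7], 0],
    [[-1, 0, 0], [0, 0, 7], 0],
    [[-1, 0.3, 0], [0, 0, 0], 0],
    [[-1, 0.3, 0], [0, 0, 0], 0],
    [[-1, 0.3, 0], [0, 0, 0], 0]
  ]
}}

```text
clock: 1.4
position: [0.2559, 0.4676, 0.3561]
ee_rot: [0.667, 0.745, -0.0, 0.0]
ft_force: [0.4, -0.7, 0.9]
grip_width: -0.001
```

Request:
{"method": "move_arm", "body": {
  "moves": [
    [[-1, 0.7, 0], [0, 0, 0], 0],
    [[-1, 0.8, 0], [0, 0, 0], 0],
    [[-1, 0.8, 0], [0, 0, 0], 0],
    [[-1, 0.8, 0], [0, 0, 0], 0],
    [[-1, 0.8, 0], [0, 0, 0], 0]
  ]
}}

```text
clock: 2.02
position: [0.3669, 0.3541, 0.3562]
ee_rot: [0.667, 0.745, -0.0, -0.0]
ft_force: [0.6, 0.2, 0.2]
grip_width: -0.0
```

Request:
{"method": "move_arm", "body": {
  "moves": [
    [[-1, 0.9, 0], [0, 0, 0], 0],
    [[-1, 0.9, 0], [0, 0, 0], 0],
    [[-1, 0.9, 0], [0, 0, 0], 0],
    [[-0.5, 0.9, 0], [0, -5, 0], 0],
    [[0, 0.9, 0], [0, -5, 0], 0]
  ]
}}

```text
clock: 2.65
position: [0.4889, 0.2788, 0.3569]
ee_rot: [0.666, 0.741, -0.059, 0.066]
ft_force: [-0.6, -0.1, 0.9]
grip_width: -0.005
```

Run:
```python
from h import *
st()
o,p,r=now()
print(delta(C(-.22,0,.2),ori(45),p,r))
```

```text
t 2.65 p [0.4889 0.2788 0.3569] zax [ 0.0196 -0.1746 -0.9844] yax [0.9942 0.1072 0.0007] F [-0.5646 -0.1304  0.8506] q [-0.9961  0.2201  0.3764  1.3723  0.0736  1.6511 -0.5143] w -0.004536800492524674
(array([-4.6261,  2.6981,  7.2033]), array([  0.1586, -34.879 ,   0.2109]))
```

Request:
{"method": "move_arm", "body": {
  "moves": [
    [[0, 0.7, 0], [0, -8, 0], 0],
    [[0, 0.7, 0], [0, -8, 0], 0],
    [[0, 0.7, 0], [0, -9, 0], 0],
    [[0, 0.6, 0], [0, -10, 0], 0],
    [[0, 0, 0], [0, 0, 0], 0]
  ]
}}

```text
clock: 3.28
position: [0.5541, 0.2906, 0.351]
ee_rot: [0.613, 0.689, -0.259, 0.286]
ft_force: [0.4, -0.2, -0.4]
grip_width: 0.0
```

Run:
```python
from h import *
st()
o,p,r=now()
print(delta(C(-.20,0,.12),ori(45),p,r),delta(C(-.17,0,.045),ori(40),p,r))
```

```text
t 3.275 p [0.5541 0.2906 0.351 ] zax [ 0.0761 -0.7082 -0.7019] yax [ 0.9935  0.1137 -0.0069] F [ 0.4437 -0.2417 -0.4021] q [-1.0827  0.6432  0.4215  1.0369  0.4266  1.9446 -0.4943] w 0.0002133413294563825
(array([ 1.803,  0.078, 11.333]), array([0.1638, 0.4188, 0.7234])) (array([ 3.0974,  0.0858, 14.2934]), array([ 0.1953, -4.5812,  0.7158]))
```

Request:
{"method": "move_arm", "body": {
  "moves": [
    [[0.2, 0, 1], [0, 0, 0], 0],
    [[0.2, 0, 1], [0, 0, 0], 0],
    [[0.2, 0, 1], [0, 0, 0], 0],
    [[0.2, 0, 1], [0, 0, 0], 0],
    [[0.2, 0, 1], [0, 0, 0], 0]
  ]
}}

```text
clock: 3.9
position: [0.5627, 0.2165, 0.2508]
ee_rot: [0.618, 0.688, -0.254, 0.284]
ft_force: [0.4, 0.2, 0.1]
grip_width: -0.0
```

Request:
{"method": "move_arm", "body": {
  "moves": [
    [[0.2, 0, 1], [0, 0, 0], 0],
    [[0.2, 0, 1], [0, 0, 0], 0],
    [[0.2, 0, 1], [0, 0, 0], 0],
    [[0.2, 0, 1], [0, 0, 0], 0],
    [[0, 0, 0], [0, 0, 0], 0]
  ]
}}

```text
clock: 4.53
position: [0.5684, 0.1596, 0.1655]
ee_rot: [0.617, 0.687, -0.256, 0.284]
ft_force: [-0.4, -0.5, -0.0]
grip_width: 0.0
```

Run:
```python
from h import *
st()
o,p,r=now()
print(delta(C(-.18,0,.06),ori(42),p,r),delta(C(-.121,0,.042),ori(42),p,r))
a=camera("scene");b=camera("side")
W=np.zeros((600,800,3),np.uint8)
W[:400,:640]=a; W[400:,:]=cv2.resize(b[100:300,150:550],(400,200))[:, :].repeat(1,1) if 0 else np.hstack([b[80:280,150:550],b[200:400,200:600]])
cv2.imwrite("pics/p2.png",W[:,:,::-1])
```

```text
t 4.525 p [0.5684 0.1596 0.1655] zax [ 0.0752 -0.7024 -0.7078] yax [ 0.9943  0.1069 -0.0004] F [-0.3545 -0.4639 -0.0372] q [-1.0061  0.5951  0.4222  1.5135  0.4413  1.4981 -0.6235] w 4.808861322657578e-05
(array([1.3281, 0.05  , 4.6376]), array([ 0.1546, -3.0529,  0.1777])) (array([0.1664, 0.0407, 6.8144]), array([ 0.1546, -3.0529,  0.1777]))
```

View pics/p2.png

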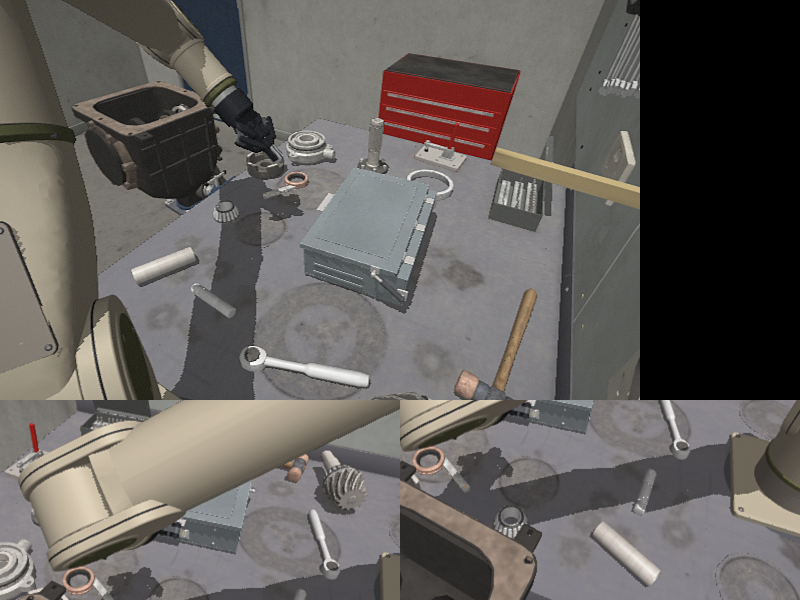

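Request:
{"method": "move_arm", "body": {
  "moves": [
    [[0.3, 0, 1], [0, -1, 0], 0],
    [[0.3, 0, 1], [0, -1, 0], 0],
    [[0.3, 0, 1], [0, -1, 0], 0],
    [[0.3, 0, 1], [0, 0, 0], 0],
    [[0.2, 0, 0.8], [0, 0, 0], 0]
  ]
}}

```text
clock: 5.25
position: [0.5763, 0.0992, 0.058]
ee_rot: [0.61, 0.681, -0.27, 0.303]
ft_force: [0.6, -1.1, 0.1]
grip_width: -0.001
```

Run:
```python
from h import *
st()
o,p,r=now()
print(delta(C(-.121,0,.042),ori(42),p,r))
o2=C(-.121,0,.042);
b=camera("scene")[120:270,240:440]
cv2.imwrite("pics/p3.png",cv2.resize(b[:,:,::-1],(800,600),interpolation=cv2.INTER_CUBIC))
```

```text
t 5.25 p [0.5763 0.0992 0.058 ] zax [ 0.083  -0.7373 -0.6704] yax [0.9939 0.1105 0.0016] F [ 0.6474 -1.0775  0.0795] q [-0.958   0.716   0.426   1.6327  0.4747  1.2913 -0.7   ] w -0.0014008902399261591
(array([-1.0431, -0.03  ,  2.1065]), array([ 0.3891, -0.0995,  0.2306]))
```

View pics/p3.png

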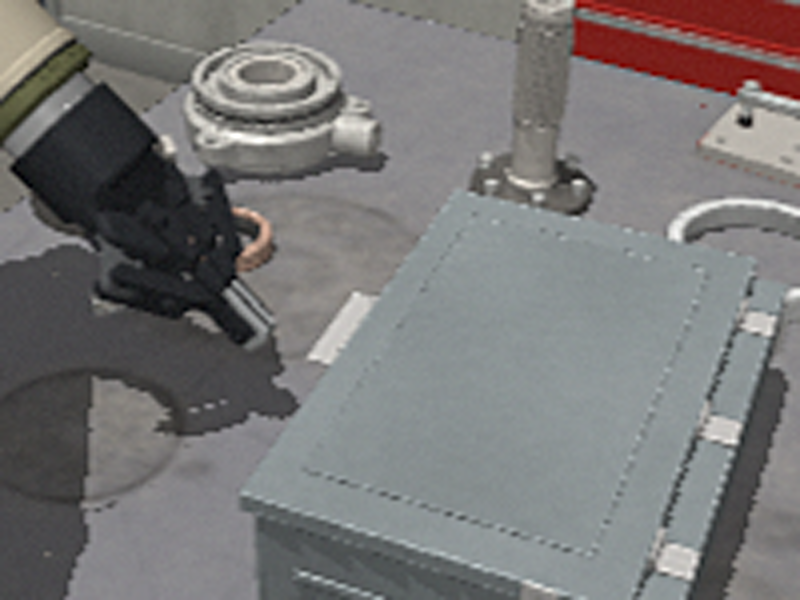

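Request:
{"method": "move_arm", "body": {
  "moves": [
    [[-0.4, 0, 0.7], [0, 0, 0], 0],
    [[-0.3, 0, 0.7], [0, 0, 0], 0],
    [[-0.3, 0, 0.7], [0, 0, 0], 0],
    [[-0.1, 0, -0.1], [0, 0, 0], 0],
    [[-0.1, 0, -0.1], [0, 0, 0], 0]
  ]
}}

```text
clock: 5.92
position: [0.582, 0.0439, 0.0486]
ee_rot: [0.609, 0.681, -0.271, 0.303]
ft_force: [-0.1, 0.3, -0.0]
grip_width: 0.001
```

Request:
{"method": "move_arm", "body": {
  "moves": [
    [[-0.1, 0, -0.1], [0, 0, 0], 0],
    [[-0.1, 0, -0.1], [0, 0, 0], 0],
    [[-0.1, 0, -0.1], [0, 0, 0], 0]
  ]
}}

```text
clock: 6.3
position: [0.5817, 0.0448, 0.0583]
ee_rot: [0.609, 0.681, -0.271, 0.303]
ft_force: [1.5, 1.1, -6.8]
grip_width: -0.001
```

```bash
cat >> h.py <<'E'
def cf():
    o,p,r=now();d=p-ORG;f=np.array(o["ft_force"]);zt=r.as_matrix()[:,2]
    print("t %.2f"%o["clock"],"case xyz(mm)",np.array([d@CX,d@CY,d[2]])*1e3,"tau %.1f"%np.degrees(np.arctan2(-zt[2],zt@CX)),"F(cx,cy,z)",np.array([f@CX,f@CY,f[2]]),"q",np.array(o["joint_pos"]))
E
python3 -c "from h import *;cf()"
```

```text
t 6.30 case xyz(mm) [-122.8487   -0.0194   58.3151] tau 42.1 F(cx,cy,z) [-0.8977  1.6269 -6.8355] q [-0.9137  0.6827  0.454   1.7004  0.5111  1.2209 -0.6695]
```

```bash
cat >> h.py <<'E'
def lidpose(th,a=.021,n=.0105,k=0.5,t0=42.1,y=0.):
    t=np.radians(th);E=C(.083-.2145*np.cos(t),y,.08+.2145*np.sin(t));r=ori(t0+k*th);M=r.as_matrix()
    return E+a*M[:,2]+n*M[:,0],r   # tool x points down/out
E
python3 - <<'E'
from h import *
o,p,r=now()
print(delta(*lidpose(0),p,r),"q")
pr=(p,r)
for th in range(0,84,3):
    a=lidpose(th);b=lidpose(th+3);d=delta(b[0],b[1],*a);print(th+3,d[0],d[1][1])
E
```

```text
(array([0.0084, 0.0008, 0.0017]), array([0.3397, 0.0082, 0.3209])) q
3 [-0.3192  0.     -0.3036] 1.4999999999999951
6 [-0.3268 -0.     -0.2946] 1.4999999999999987
9 [-0.334   0.     -0.2854] 1.5000000000000047
12 [-0.3411 -0.     -0.2759] 1.5000000000000078
15 [-0.3479  0.     -0.2664] 1.4999999999999918
18 [-0.3545 -0.     -0.2566] 1.4999999999999984
21 [-0.3607  0.     -0.2467] 1.5000000000000016
24 [-0.3668  0.     -0.2366] 1.4999999999999953
27 [-0.3725  0.     -0.2263] 1.4999999999999987
30 [-0.378  -0.     -0.2159] 1.5000000000000062
33 [-0.3833  0.     -0.2054] 1.4999999999999978
36 [-0.3882 -0.     -0.1947] 1.5000000000000009
39 [-0.3929 -0.     -0.1839] 1.499999999999993
42 [-0.3972  0.     -0.173 ] 1.5000000000000078
45 [-0.4013 -0.     -0.162 ] 1.4999999999999871
48 [-0.4051  0.     -0.1508] 1.5000000000000062
51 [-0.4086  0.     -0.1396] 1.4999999999999964
54 [-0.4118 -0.     -0.1283] 1.4999999999999947
57 [-0.4148 -0.     -0.1169] 1.5000000000000058
60 [-0.4174  0.     -0.1054] 1.4999999999999982
63 [-0.4197 -0.     -0.0939] 1.500000000000006
66 [-0.4217  0.     -0.0823] 1.4999999999999987
69 [-0.4234 -0.     -0.0707] 1.4999999999999956
72 [-0.4248  0.     -0.059 ] 1.5000000000000073
75 [-0.4259 -0.     -0.0473] 1.499999999999997
78 [-0.4267  0.     -0.0356] 1.4999999999999938
81 [-0.4272 -0.     -0.0238] 1.5000000000000078
84 [-0.4274 -0.     -0.0121] 1.499999999999997
```

Request:
{"method": "move_arm", "body": {
  "moves": [
    [[-0.32, 0, -0.3], [0, 1.5, 0], 0],
    [[-0.33, 0, -0.29], [0, 1.5, 0], 0],
    [[-0.33, 0, -0.29], [0, 1.5, 0], 0],
    [[-0.34, 0, -0.28], [0, 1.5, 0], 0]
  ]
}}

```text
clock: 6.8
position: [0.5815, 0.0423, 0.1033]
ee_rot: [0.623, 0.696, -0.238, 0.266]
ft_force: [-1.3, 4.2, -7.2]
grip_width: 0.0
```

Run:
```python
from h import *
cf();o,p,r=now()
print(delta(*lidpose(12),p,r))
```

```text
t 6.80 case xyz(mm) [-120.3293   -0.4068  103.3362] tau 48.2 F(cx,cy,z) [-4.3502 -0.8103 -7.1871] q [-0.8773  0.5531  0.4529  1.7081  0.4749  1.2386 -0.572 ]
(array([0.0449, 0.0164, 0.034 ]), array([ 0.2571, -0.0994,  0.3127]))
```

Request:
{"method": "move_arm", "body": {
  "moves": [
    [[-0.35, 0, -0.27], [0, 1.5, 0], 0],
    [[-0.35, 0, -0.26], [0, 1.5, 0], 0],
    [[-0.36, 0, -0.25], [0, 1.5, 0], 0],
    [[-0.37, 0, -0.24], [0, 1.5, 0], 0],
    [[-0.37, 0, -0.23], [0, 1.5, 0], 0]
  ]
}}

```text
clock: 7.42
position: [0.5833, 0.0257, 0.1558]
ee_rot: [0.638, 0.711, -0.198, 0.22]
ft_force: [-3.8, 2.5, -5.4]
grip_width: 0.003
```

Request:
{"method": "move_arm", "body": {
  "moves": [
    [[-0.38, 0, -0.22], [0, 1.5, 0], 0],
    [[-0.38, 0, -0.21], [0, 1.5, 0], 0],
    [[-0.39, 0, -0.2], [0, 1.5, 0], 0]
  ]
}}

```text
clock: 7.8
position: [0.5856, 0.0103, 0.1847]
ee_rot: [0.645, 0.72, -0.172, 0.192]
ft_force: [-0.0, 1.9, -4.7]
grip_width: -0.005
```

Run:
```python
from h import *
cf();o,p,r=now()
print(delta(*lidpose(36),p,r))
```

```text
t 7.80 case xyz(mm) [-88.1681   0.3271 184.7104] tau 60.1 F(cx,cy,z) [-1.9308  0.1874 -4.6746] q [-0.7621  0.3509  0.4635  1.6827  0.3727  1.2755 -0.3386]
(array([ 0.076 , -0.0128,  0.0518]), array([0.211 , 0.0118, 0.3311]))
```

Request:
{"method": "move_arm", "body": {
  "moves": [
    [[-0.39, 0, -0.18], [0, 1.5, 0], 0],
    [[-0.4, 0, -0.17], [0, 1.5, 0], 0],
    [[-0.4, 0, -0.16], [0, 1.5, 0], 0],
    [[-0.41, 0, -0.15], [0, 1.5, 0], 0],
    [[-0.41, 0, -0.14], [0, 1.5, 0], 0]
  ]
}}

```text
clock: 8.43
position: [0.5894, -0.0251, 0.2251]
ee_rot: [0.655, 0.731, -0.13, 0.145]
ft_force: [0.1, 1.5, -3.0]
grip_width: 0.003
```

Request:
{"method": "move_arm", "body": {
  "moves": [
    [[-0.41, 0, -0.13], [0, 1.5, 0], 0],
    [[-0.41, 0, -0.12], [0, 1.5, 0], 0],
    [[-0.42, 0, -0.11], [0, 1.5, 0], 0]
  ]
}}

```text
clock: 8.8
position: [0.5923, -0.0509, 0.2448]
ee_rot: [0.659, 0.736, -0.104, 0.116]
ft_force: [-0.6, 0.6, -2.6]
grip_width: -0.0
```

Run:
```python
from h import *
cf();o,p,r=now()
print(delta(*lidpose(60),p,r))
b=camera("scene")[60:310,220:470]
cv2.imwrite("pics/p4.png",cv2.resize(b[:,:,::-1],(600,600),interpolation=cv2.INTER_CUBIC))
```

```text
t 8.80 case xyz(mm) [-26.5959   0.7627 244.771 ] tau 72.1 F(cx,cy,z) [-0.6233 -0.4985 -2.5592] q [-0.5879  0.2524  0.4988  1.6064  0.1997  1.3146 -0.0438]
(array([ 0.0729, -0.0302,  0.0697]), array([0.1548, 0.0244, 0.3672]))
```

View pics/p4.png

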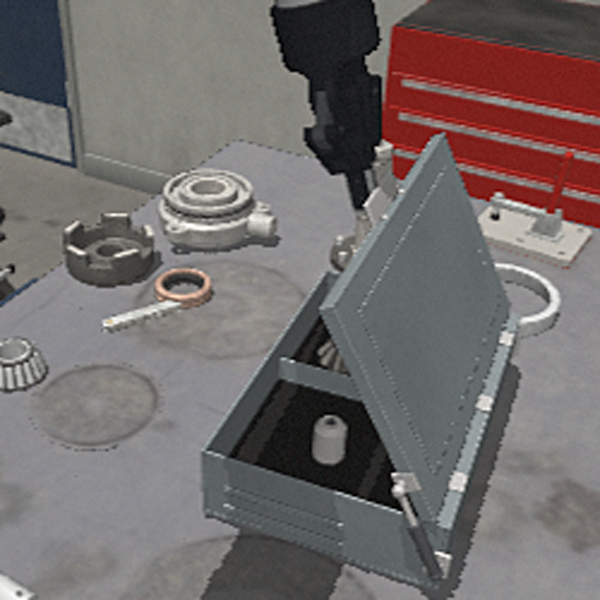

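Request:
{"method": "move_arm", "body": {
  "moves": [
    [[-0.42, 0, -0.09], [0, 1.5, 0], 0],
    [[-0.42, 0, -0.08], [0, 1.5, 0], 0],
    [[-0.42, 0, -0.07], [0, 1.5, 0], 0],
    [[-0.42, 0, -0.06], [0, 1.5, 0], 0],
    [[-0.42, 0, -0.05], [0, 1.5, 0], 0]
  ]
}}

```text
clock: 9.48
position: [0.5977, -0.099, 0.2668]
ee_rot: [0.664, 0.742, -0.061, 0.068]
ft_force: [0.0, -0.3, -0.9]
grip_width: 0.005
```

Request:
{"method": "move_arm", "body": {
  "moves": [
    [[-0.42, 0, -0.04], [0, 1.5, 0], 0],
    [[-0.42, 0, -0.02], [0, 1.5, 0], 0],
    [[-0.42, 0, -0.01], [0, 1.5, 0], 0],
    [[0, 0, 0], [0, 0, 0], 0],
    [[0, 0, 0], [0, 0, 0], 0]
  ]
}}

```text
clock: 10.1
position: [0.6009, -0.1283, 0.2727]
ee_rot: [0.666, 0.744, -0.035, 0.039]
ft_force: [-0.6, -0.2, 1.3]
grip_width: 0.001
```

Run:
```python
from h import *
cf();o,p,r=now()
print(delta(*lidpose(84),p,r))
b=camera("scene")[40:310,220:490]
cv2.imwrite("pics/p5.png",cv2.resize(b[:,:,::-1],(600,600),interpolation=cv2.INTER_CUBIC))
```

```text
t 10.10 case xyz(mm) [ 51.3462   1.3605 272.7451] tau 84.0 F(cx,cy,z) [ 0.141  -0.5684  1.29  ] q [-0.3571  0.286   0.5451  1.4863 -0.0465  1.38    0.2861]
(array([-0.0314, -0.0547,  0.0591]), array([0.0544, 0.1289, 0.419 ]))
```

View pics/p5.png

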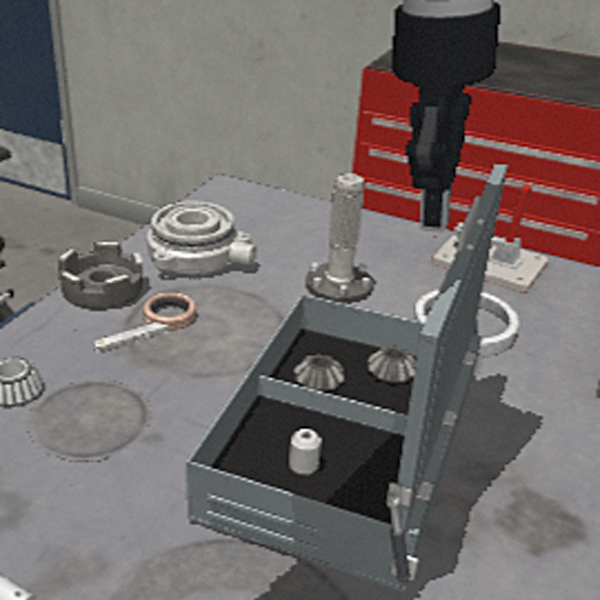

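Request:
{"method": "move_arm", "body": {
  "moves": [
    [[1, 0, 0], [0, 2, 0], 1],
    [[1, 0, 0], [0, 2, 0], 1],
    [[1, -0.2, 0], [0, 2, 0], 1],
    [[1, -0.2, 0], [0, 0, 0], 1],
    [[1, -0.2, 0], [0, 0, 0], 1]
  ]
}}

```text
clock: 10.78
position: [0.5714, -0.0043, 0.2675]
ee_rot: [0.667, 0.745, 0.0, -0.001]
ft_force: [-0.7, -0.3, -0.8]
grip_width: 1.0
```

Request:
{"method": "move_arm", "body": {
  "moves": [
    [[1, -0.2, 0], [0, 0, 0], 1],
    [[1, -0.2, 0], [0, 0, 0], 1],
    [[1, -0.2, 0], [0, 0, 0], 1],
    [[1, -0.2, 0], [0, 0, 0], 1],
    [[1, -0.2, 0], [0, 0, 0], 1]
  ]
}}

```text
clock: 11.4
position: [0.5325, 0.1172, 0.2676]
ee_rot: [0.667, 0.745, 0.0, -0.001]
ft_force: [-0.4, 0.7, 1.1]
grip_width: 0.996
```

Run:
```python
from h import *
cf();o,p,r=now()
print(delta([.5024,.29,.13],ori(90),p,r))
s=camera_info("scene");print("post top proj",proj(s,C(-.02,-.07,.073)))
b=camera("scene");cv2.imwrite("pics/open_scene.png",b[:,:,::-1])
d=camera("side");cv2.imwrite("pics/open_side.png",d[:,:,::-1])
w=camera("wrist");cv2.imwrite("pics/w1.png",w[:,:,::-1]);print(camera_info("wrist"))
```

```text
t 11.40 case xyz(mm) [-199.9161  -41.435   267.5719] tau 90.1 F(cx,cy,z) [-0.7748 -0.3267  1.134 ] q [-0.6421  0.1337  0.3806  1.6383 -0.0519  1.3793 -0.1438]
(array([ 6.9951, -0.4318,  5.5131]), array([-0.0117, -0.0828,  0.455 ]))
post top proj [358.3247 235.7042]
{'fx': 328.1611898927946, 'fy': 328.1611898927946, 'cx': 315.22237845635084, 'cy': 201.35752697638523, 'origin': array([0.5247, 0.1842, 0.4098]), 'rotation': array([0.9895, 0.0558, 0.0075, 0.1329])}
```

View pics/w1.png

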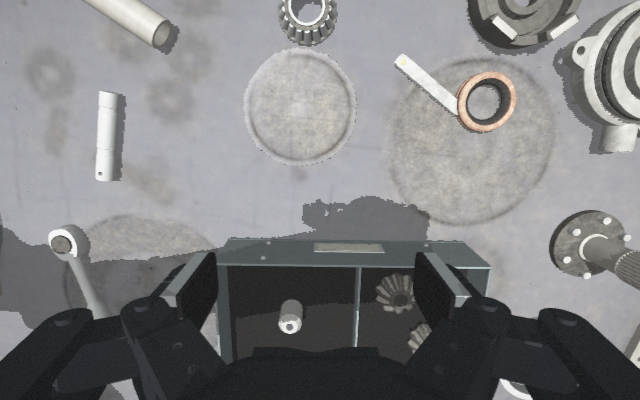

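Run:
```python
from h import *
w={'fx': 328.1611898927946, 'fy': 328.1611898927946, 'cx': 315.22237845635084, 'cy': 201.35752697638523, 'origin': np.array([0.5247, 0.1842, 0.4098]), 'rotation': np.array([0.9895, 0.0558, 0.0075, 0.1329])}
print(plane(w,290,327,.073),C(-.02,-.07,.073),plane(camera_info("scene"),357.3,235.8,.073))
print("cone",plane(w,306,9,.03))
```

```text
[ 0.5227 -0.0646  0.073 ] [ 0.5226 -0.0647  0.073 ] [ 0.5213 -0.063   0.073 ]
cone [0.5037 0.2848 0.03  ]
```

Request:
{"method": "move_arm", "body": {
  "moves": [
    [[1, 0, 0.4], [0, 0, 0], 1],
    [[1, 0, 0.4], [0, 0, 0], 1],
    [[1, 0, 0.4], [0, 0, 0], 1],
    [[1, -0.2, 0.4], [0, 0, 0], 1],
    [[1, -0.2, 0.4], [0, 0, 0], 1]
  ]
}}

```text
clock: 12.18
position: [0.5098, 0.2385, 0.2172]
ee_rot: [0.668, 0.745, 0.0, -0.0]
ft_force: [0.5, 1.3, 0.2]
grip_width: 1.001
```

Run:
```python
from h import *
cf()
i=camera_info("wrist");w=camera("wrist");cv2.imwrite("pics/w2.png",w[:,:,::-1]);print(i)
np.save("w2.npy",i,allow_pickle=True)
```

```text
t 12.18 case xyz(mm) [-322.9605  -51.6139  217.2297] tau 90.0 F(cx,cy,z) [-1.1933  0.6715  0.1866] q [-0.7732  0.2014  0.2928  1.6653 -0.0606  1.2836 -0.36  ]
{'fx': 328.1611898927946, 'fy': 328.1611898927946, 'cx': 315.22237845635084, 'cy': 201.35752697638523, 'origin': array([0.5021, 0.3053, 0.3595]), 'rotation': array([0.9896, 0.0535, 0.0073, 0.1334])}
```

View pics/w2.png

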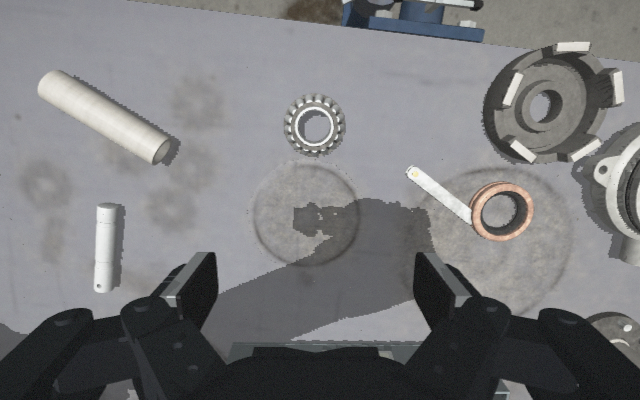

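Run:
```python
from h import *
i=np.load("w2.npy",allow_pickle=True).item()
g=cv2.imread("pics/w2.png",0)[95:160,280:350]
m=(g>185).astype(np.uint8)
cs,_=cv2.findContours(m,cv2.RETR_EXTERNAL,cv2.CHAIN_APPROX_NONE)
c=max(cs,key=lambda c:cv2.boundingRect(c)[2]);e=cv2.minEnclosingCircle(c);print(e[0][0]+280,e[0][1]+95,e[1],cv2.boundingRect(c))
print([cv2.boundingRect(c) for c in cs if len(c)>8])
c0=plane(i,314,126,.03);c1=plane(i,e[0][0]+280,e[0][1]+95,.03);print(c0,c1)
o,p,r=now();print(delta([c0[0],c0[1],.05],ori(90),p,r))
```

```text
314.125 126.0 19.88767433166504 (15, 12, 39, 39)
[(8, 32, 3, 5), (57, 22, 2, 5), (9, 22, 3, 6), (52, 14, 4, 4), (12, 14, 4, 5), (15, 12, 39, 39), (44, 8, 5, 4), (18, 8, 5, 4), (26, 5, 6, 3), (35, 4, 6, 4)]
[0.5025 0.2914 0.03  ] [0.5026 0.2914 0.03  ]
(array([1.9644, 0.0328, 6.6282]), array([-0.1352, -0.0617,  0.5888]))
```

Request:
{"method": "move_arm", "body": {
  "moves": [
    [[0.7, 0, 1], [0, 0, 0], 1],
    [[0.7, 0, 1], [0, 0, 0], 1],
    [[0.56, 0.03, 1], [0, 0, 0], 1],
    [[0, 0, 1], [0, 0, 0], 1],
    [[0, 0, 1], [0, 0, 0], 1]
  ]
}}

```text
clock: 12.85
position: [0.5055, 0.2866, 0.0919]
ee_rot: [0.667, 0.745, 0.0, -0.0]
ft_force: [0.3, -0.8, -0.6]
grip_width: 1.001
```

Request:
{"method": "move_arm", "body": {
  "moves": [
    [[0, 0, 1], [0, 0, 0], 1],
    [[0, 0, 0.6], [0, 0, 0], 1],
    [[0, 0, 0], [0, 0, 0], 1],
    [[0, 0, 0], [0, 0, 0], 1]
  ]
}}

```text
clock: 13.35
position: [0.506, 0.2873, 0.0535]
ee_rot: [0.667, 0.745, 0.001, 0.0]
ft_force: [-0.5, -0.6, -0.3]
grip_width: 0.997
```

Run:
```python
from h import *
st();o,p,r=now()
print(delta([.5026,.2914,-.003],ori(90),p,r))
```

```text
t 13.35 p [0.506  0.2873 0.0535] zax [ 0.0012  0.0009 -1.    ] yax [0.994  0.1094 0.0012] F [-0.5156 -0.584  -0.2514] q [-0.7967  0.404   0.2443  1.7798 -0.1157  0.9703 -0.3963] w 0.9967572684076198
(array([ 0.1743, -0.1204,  2.2598]), array([ 0.0711, -0.0435,  0.3832]))
```

Request:
{"method": "move_arm", "body": {
  "moves": [
    [[0.17, -0.12, 0.5], [0, 0, 0], 1],
    [[0, 0, 0.7], [0, 0, 0], 1],
    [[0, 0, 0.6], [0, 0, 0], 1],
    [[0, 0, 0.2], [0, 0, 0], 1],
    [[0, 0, 0], [0, 0, 0], 1]
  ]
}}

```text
clock: 13.98
position: [0.5018, 0.2908, 0.002]
ee_rot: [0.667, 0.745, -0.0, -0.0]
ft_force: [0.1, -0.3, 0.3]
grip_width: 1.002
```

Run:
```python
from h import *
st();o,p,r=now()
print(delta([.5026,.2914,-.003],ori(90),p,r))
w=camera("wrist");s=camera("scene")[170:250,180:290]
W=np.zeros((600,640,3),np.uint8);W[:330]=w[70:];W[330:,:371]=cv2.resize(s,(371,270))
cv2.imwrite("pics/w3.png",W[:,:,::-1])
```

```text
t 13.975 p [0.5018 0.2908 0.002 ] zax [-0.0006 -0.0006 -1.    ] yax [ 0.994   0.1096 -0.0007] F [ 0.1117 -0.255   0.3421] q [-0.7925  0.4741  0.2292  1.8093 -0.1355  0.8743 -0.3908] w 1.0015839255535681
(array([0.0207, 0.0351, 0.1983]), array([-0.0381,  0.0284,  0.3908]))
```

View pics/w3.png

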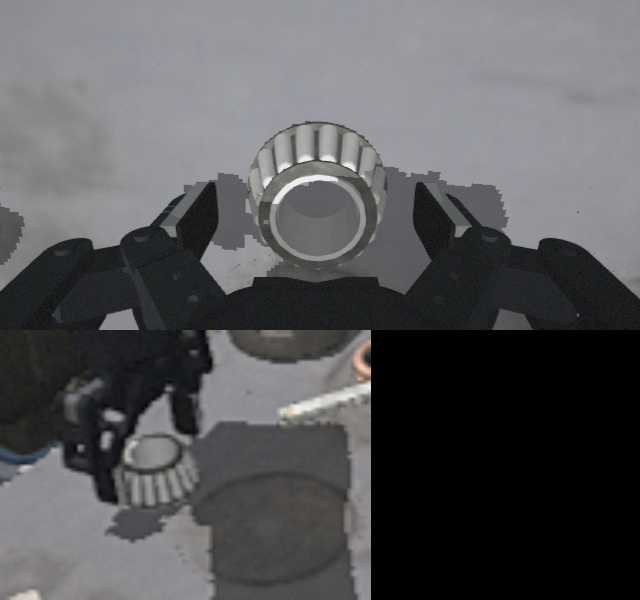

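Request:
{"method": "move_arm", "body": {
  "moves": [
    [[0, 0, 0.2], [0, 0, 0], 1],
    [[0, 0, 0], [0, 0, 0], 0.85],
    [[0, 0, 0], [0, 0, 0], 0.7],
    [[0, 0, 0], [0, 0, 0], 0.6],
    [[0, 0, 0], [0, 0, 0], 0.5]
  ],
  "squeeze": 50
}}

```text
clock: 14.7
position: [0.5025, 0.2912, -0.0015]
ee_rot: [0.667, 0.745, 0.001, 0.0]
ft_force: [-1.8, -2.2, 8.3]
grip_width: 0.72
```

Request:
{"method": "move_arm", "body": {
  "moves": [
    [[0, 0, 0], [0, 0, 0], 0],
    [[0, 0, 0], [0, 0, 0], 0]
  ]
}}

```text
clock: 14.95
position: [0.5025, 0.2912, -0.0015]
ee_rot: [0.667, 0.745, 0.001, 0.0]
ft_force: [-2.8, -1.9, 8.3]
grip_width: 0.721
```

Run:
```python
from h import *
st()
```

```text
t 14.95 p [ 0.5025  0.2912 -0.0015] zax [ 0.0011  0.0008 -1.    ] yax [0.994  0.1095 0.0012] F [-2.7866 -1.8591  8.2516] q [-0.7913  0.4794  0.2281  1.8103 -0.1374  0.8658 -0.3892] w 0.7211573626053398
```

Request:
{"method": "move_arm", "body": {
  "moves": [
    [[0, 0, 0], [0, 0, 0], 0.85],
    [[0, 0, 0], [0, 0, 0], 0.85]
  ]
}}

```text
clock: 15.2
position: [0.5018, 0.2911, -0.0026]
ee_rot: [0.667, 0.745, -0.0, -0.0]
ft_force: [-0.2, -0.2, -0.3]
grip_width: 0.854
```

Request:
{"method": "move_arm", "body": {
  "moves": [
    [[0, 0, 0.1], [0, 0, 0], 0.85],
    [[0, 0, 0], [0, 0, 0], 0.85]
  ]
}}

```text
clock: 15.45
position: [0.5017, 0.291, -0.0054]
ee_rot: [0.667, 0.745, -0.0, -0.0]
ft_force: [0.4, 0.1, -0.3]
grip_width: 0.851
```

Request:
{"method": "move_arm", "body": {
  "moves": [
    [[0, 0, 0.1], [0, 0, 0], 0.85],
    [[0, 0, 0], [0, 0, 0], 0.85]
  ]
}}

```text
clock: 15.7
position: [0.5017, 0.291, -0.0078]
ee_rot: [0.667, 0.745, -0.0, -0.0]
ft_force: [-0.8, -0.2, -0.7]
grip_width: 0.853
```

Request:
{"method": "move_arm", "body": {
  "moves": [
    [[0, 0, 0], [0, 0, 0], 0.8],
    [[0, 0, 0], [0, 0, 0], 0.75],
    [[0, 0, 0], [0, 0, 0], 0.6],
    [[0, 0, 0], [0, 0, 0], 0]
  ],
  "squeeze": 40
}}

```text
clock: 16.2
position: [0.5027, 0.2915, -0.0059]
ee_rot: [0.667, 0.745, 0.001, 0.0]
ft_force: [-3.3, -2.4, 15.4]
grip_width: 0.751
```

Run:
```python
from h import *
st()
w=camera("wrist");s=camera("scene")[170:250,180:290]
W=np.zeros((600,800,3),np.uint8);W[:160]=cv2.resize(w[150:310,160:480],(800,160)) if 0 else 0
W[:600,:]=cv2.resize(s[5:65,10:90],(800,600),interpolation=cv2.INTER_CUBIC)
cv2.imwrite("pics/w4.png",W[:,:,::-1])
```

```text
t 16.2 p [ 0.5027  0.2915 -0.0059] zax [ 0.0012  0.0013 -1.    ] yax [0.994  0.1097 0.0014] F [-3.3332 -2.3729 15.3809] q [-0.7901  0.4864  0.2265  1.8115 -0.1398  0.8574 -0.3875] w 0.7506062228398632
```

View pics/w4.png

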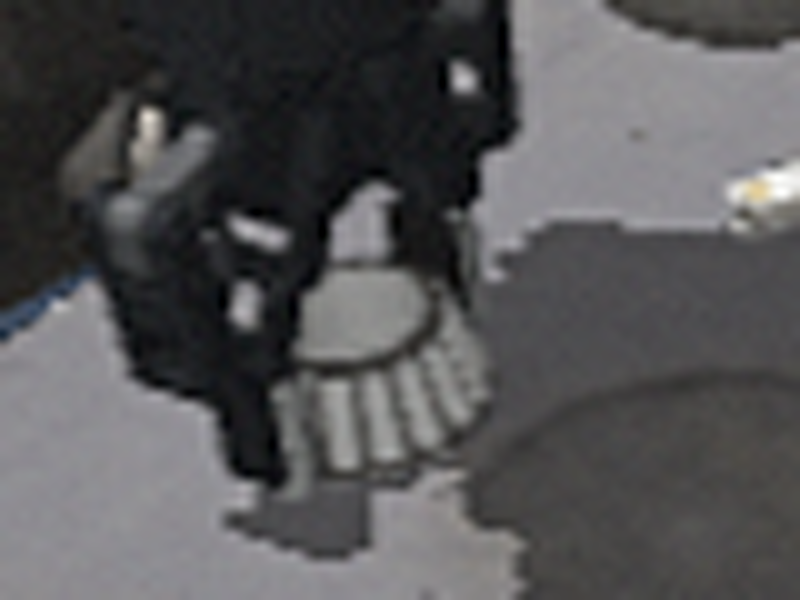

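Request:
{"method": "move_arm", "body": {
  "moves": [
    [[0, 0, 0], [0, 0, 0], 0.87],
    [[0, 0, 0.08], [0, 0, 0], 0.87],
    [[0, 0, 0], [0, 0, 0], 0.87]
  ]
}}

```text
clock: 16.68
position: [0.502, 0.2912, -0.0089]
ee_rot: [0.667, 0.745, 0.0, -0.0]
ft_force: [-3.4, -1.7, 10.4]
grip_width: 0.872
```

Request:
{"method": "move_arm", "body": {
  "moves": [
    [[0, 0, 0.08], [0, 0, 0], 0.87],
    [[0, 0, 0], [0, 0, 0], 0.87]
  ]
}}

```text
clock: 16.92
position: [0.5021, 0.2912, -0.0091]
ee_rot: [0.667, 0.745, 0.0, -0.0]
ft_force: [-12.6, -6.8, 34.7]
grip_width: 0.872
```

Request:
{"method": "move_arm", "body": {
  "moves": [
    [[0, 0, -0.28], [0, 0, 0], 0.87],
    [[0, 0, 0], [0, 0, 0], 0.82],
    [[0, 0, 0], [0, 0, 0], 0.76],
    [[0, 0, 0], [0, 0, 0], 0.7],
    [[0, 0, 0], [0, 0, 0], 0]
  ],
  "squeeze": 60
}}

```text
clock: 17.55
position: [0.5027, 0.2912, -0.0035]
ee_rot: [0.667, 0.745, 0.001, 0.0]
ft_force: [-4.1, -2.5, 15.7]
grip_width: 0.726
```

Request:
{"method": "move_arm", "body": {
  "moves": [
    [[0, 0, 0], [0, 0, 0], 0],
    [[0, 0, 0], [0, 0, 0], 0]
  ]
}}

```text
clock: 17.8
position: [0.5027, 0.2913, -0.0035]
ee_rot: [0.667, 0.745, 0.001, 0.0]
ft_force: [-4.3, -2.2, 16.3]
grip_width: 0.731
```

Request:
{"method": "move_arm", "body": {
  "moves": [
    [[0, 0, -0.2], [0, 0, 0], 0],
    [[0, 0, -0.2], [0, 0, 0], 0],
    [[0, 0, -0.2], [0, 0, 0], 0],
    [[0, 0, 0], [0, 0, 0], 0]
  ]
}}

```text
clock: 18.3
position: [0.502, 0.2912, 0.0106]
ee_rot: [0.667, 0.745, 0.0, 0.0]
ft_force: [-0.0, -0.1, -4.8]
grip_width: 0.728
```

Run:
```python
from h import *
st()
s=camera("scene")[170:250,180:290]
cv2.imwrite("pics/w5.png",cv2.resize(s[:,:,::-1],(800,582),interpolation=cv2.INTER_CUBIC))
```

```text
t 18.3 p [0.502  0.2912 0.0106] zax [ 0.0002  0.0002 -1.    ] yax [0.9939 0.1099 0.0003] F [-0.032  -0.0602 -4.7586] q [-0.795   0.4612  0.2316  1.8058 -0.132   0.8893 -0.3933] w 0.72753805693849
```

Run:
```python
from h import *
g=cv2.imread("pics/w1.png",0)
sub=g[295:340,270:310];print(sub[20:42:1,8:34:1])
o,p,r=now();i=camera_info("wrist");w=camera("wrist");cv2.imwrite("pics/w6.png",w[:,:,::-1]);g=cv2.cvtColor(w,cv2.COLOR_RGB2GRAY)
m=(g[150:360,220:420]>175).astype(np.uint8)
cs,_=cv2.findContours(m,cv2.RETR_CCOMP,cv2.CHAIN_APPROX_NONE)
for c in cs:
    if len(c)>60: 
        (cx,cy),ax,an=cv2.fitEllipse(c);print((cx+220,cy+150),ax,an,plane(i,cx+220,cy+150,p[2]+.0335)-p)
for k in(.0305,.0335): print(proj(i,p+[0,0,k]))
```

```text
[[ 59  74 107 109 115 120 135 142 143 141 141 139 139 140 143 143 145 132
  116 108 105 107 103  97  72  34]
 [ 62  77 104 118 135 141 146 143 140 144 145 143 143 144 144 149 143 141
  141 131 109 106 102  96  71  40]
 [ 62  82 111 131 142 144 146 141 139 143 142 140 140 143 146 146 142 140
  143 145 140 110 102  93  59  41]
 [ 65  87 121 141 140 144 143 139 141 141 140 142 142 146 149 142 143 143
  143 161 197 155 104  91  57  38]
 [ 73 111 137 139 143 142 141 141 147 147 144 145 143 149 149 142 141 145
  145 169 202 189 131  91  62  48]
 [ 80 121 141 151 141 140 141 144 150 156 161 166 180 183 176 166 159 154
  168 203 198 194 176  91  53  58]
 [ 91 135 165 206 150 140 155 173 171 167 170 203 238 238 235 234 229 211
  203 202 198 193 172 104  66  64]
 [132 200 173 215 204 169 201 235 234 235 236 237 238 236 234 236 236 228
  203 197 197 191 172 117  67  58]
 [131 215 211 216 223 237 234 234 234 230 231 233 231 230 235 238 236 235
  224 195 189 184 172 136  64  62]
 [130 209 205 219 235 235 234 234 223 144 103 109 106 137 215 237 237 238
  233 206 187 181 178 154  61  57]
 [117 196 
[... 886 characters left out ...]
1  59  61  88 143 204 233 230 205 143  98  74  57
   59  57  59  59  61  57  57  58]
 [ 57  61  59  58  58  60  58  57  61  59  61  57  57  58  56  55  57  57
   59  60  56  57  60  57  56  56]
 [ 56  59  62  59  57  58  55  62  59  55  57  56  60  57  55  58  59  58
   57  54  57  60  56  57  56  57]
 [ 59  62  59  57  54  57  56  58  58  58  56  55  59  54  58  60  58  56
   58  58  59  57  59  59  57  57]]
(303.18370056152344, 264.2862243652344) (22.737478256225586, 55.118202209472656) 73.0504379272461 [-0.0062  0.0131  0.0335]
(280.0246353149414, 232.66590118408203) (13.025211334228516, 28.58930015563965) 2.377469301223755 [-0.0155  0.0243  0.0335]
[316.1871 293.3757]
[316.2124 297.6723]
```

Request:
{"method": "move_arm", "body": {
  "moves": [
    [[0, 0, -1], [0, 0, 0], 0],
    [[0, 0, -1], [0, 0, 0], 0],
    [[0, 0, -1], [0, 0, 0], 0],
    [[0, 0, -1], [0, 0, 0], 0],
    [[0, 0, -1], [0, 0, 0], 0]
  ]
}}

```text
clock: 19.02
position: [0.5017, 0.2909, 0.136]
ee_rot: [0.667, 0.745, -0.0, -0.0]
ft_force: [0.5, -0.4, -4.9]
grip_width: 0.722
```

Request:
{"method": "move_arm", "body": {
  "moves": [
    [[0, 0, -0.6], [0, 0, 0], 0],
    [[-0.5, 0, -0.3], [0, 0, 0], 0],
    [[-0.7, 0, 0], [0, 0, 0], 0],
    [[-0.8, 0, 0], [0, 0, 0], 0],
    [[-0.8, 0, 0], [0, 0, 0], 0]
  ]
}}

```text
clock: 19.65
position: [0.5095, 0.2192, 0.1573]
ee_rot: [0.668, 0.745, -0.001, -0.0]
ft_force: [-1.1, -0.1, -4.3]
grip_width: 0.722
```

Run:
```python
from h import *
o,p,r=now()
print(delta([.5222,-.0646,.11],ori(90),p,r))
g=cv2.imread("pics/open_scene.png",0);print(g[226:246,346:372])
```

```text
(array([-11.3391,  -0.7291,   1.8998]), array([-0.0537,  0.0383,  0.3412]))
[[ 26  28  26  20  23  23  25  23  23  25  17  21  18  22  18  21  14  16
   19  45  60  71  88 105 111 106]
 [ 27  24  17  20  20  19  24  16  28  20  28  23  22  23  19  20  19  18
   29  38  37  39  45  43  54  83]
 [ 23  16  22  25  22  23  19  24  20  16  23  18  29  22  21  23  23  24
   21  31  39  38  36  32  37  39]
 [ 26  23  22  25  22  27  25  16  19  26  23  21  20  19  20  23  21  21
   35  36  47  40  38  37  38  38]
 [ 21  31  21  21  18  19  18  23  21  16  22  16  22  26  22  17  22  33
   40  40  42  42  38  39  41  40]
 [ 24  18  25  26  23  21  24  19  23  17  18  19  19  18  14  22  36  42
   39  36  36  40  38  42  39  38]
 [ 23  21  26  20  24  21  25  19   6   0   0   0   0   7   9   8  30  37
   39  42  38  42  41  40  41  40]
 [ 24  22  20  20  15  18  17  16  22 220 255 255 219 174 106  15  27  37
   39  40  41  38  38  43  42  42]
 [ 27  24  25  24  17  19  36  82 103 208 209 158 135 203 245 168  55  32
   41  36  38  42  40  40  39  36]
 [ 27  21  22  23  19  22  70 105 107 149 1
[... 456 characters left out ...]
88 180 161
   95  27  40  41  35  43  43  40]
 [ 26  25  21  12  39  84 122 127 195 215 211 210 207 204 195 192 196 143
   60  33  43  37  42  38  43  38]
 [ 24  23  20  21  53  91 105 115 134 205 233 219 212 209 209 203 161 103
   58  33  41  41  43  40  35  39]
 [ 20  25  19  16  56  95 109 112 112 142 159 162 162 160 139 129 121  88
   48  35  42  35  43  40  42  41]
 [ 19  20  22  16  62  95 110 113 114 133 138 128 129 129 124 119 119  83
   43  37  45  40  39  39  44  40]
 [ 23  23  25  13  73 102 114 117 118 132 140 135 127 127 126 123 118  84
   42  41  45  44  40  43  42  37]
 [ 20  20  23  10  77 105 112 116 117 134 140 134 127 127 127 123 119  77
   19  34  38  39  39  43  39  38]]
```

Request:
{"method": "move_arm", "body": {
  "moves": [
    [[-1, 0, 0], [0, 0, 0], 0],
    [[-1, 0, 0], [0, 0, 0], 0],
    [[-1, -0.1, 0], [0, 0, 0], 0],
    [[-1, -0.1, 0], [0, 0, 0], 0],
    [[-1, -0.1, 0], [0, 0, 0], 0]
  ]
}}

```text
clock: 20.27
position: [0.5156, 0.0943, 0.1576]
ee_rot: [0.668, 0.745, -0.0, -0.0]
ft_force: [0.4, 0.7, -4.1]
grip_width: 0.724
```

Request:
{"method": "move_arm", "body": {
  "moves": [
    [[-1, -0.1, 0], [0, 0, 0], 0],
    [[-1, -0.1, 0], [0, 0, 0], 0],
    [[-1, -0.1, 0], [0, 0, 0], 0],
    [[-1, -0.1, 0], [0, 0, 0], 0],
    [[-1, -0.1, 0], [0, 0, 0.3], 0]
  ]
}}

```text
clock: 20.9
position: [0.5166, -0.0312, 0.1577]
ee_rot: [0.669, 0.743, -0.0, -0.0]
ft_force: [0.3, -0.9, -4.6]
grip_width: 0.725
```

Request:
{"method": "move_arm", "body": {
  "moves": [
    [[-0.8, 0, 0.4], [0, 0, 0], 0],
    [[-0.4, 0, 0.6], [0, 0, 0], 0],
    [[-0.1, 0, 0.4], [0, 0, 0], 0],
    [[0, 0, 0.2], [0, 0, 0], 0],
    [[0, 0, 0], [0, 0, 0], 0]
  ]
}}

```text
clock: 21.52
position: [0.5204, -0.0607, 0.1176]
ee_rot: [0.669, 0.744, -0.0, -0.0]
ft_force: [-0.4, 0.1, -4.9]
grip_width: 0.721
```

Run:
```python
from h import *
st();o,p,r=now()
print(plane(camera_info("scene"),357.6,235.3,.073))
print(delta([.5222,-.0643,.08],ori(90),p,r))
i=camera_info("wrist");print(proj(i,p+[0,0,.0335]),proj(i,[.522,-.0645,.073]))
w=camera("wrist");s=camera("scene")
W=np.zeros((600,800,3),np.uint8);W[:360,:480]=cv2.resize(w[180:360,200:440],(480,360));W[360:,:]=np.hstack([cv2.resize(s[170:250,300:433],(400,240)),cv2.resize(camera("side")[100:220,250:450],(400,240))])
cv2.imwrite("pics/w7.png",W[:,:,::-1])
```

```text
t 21.525 p [ 0.5204 -0.0607  0.1176] zax [-0.0007  0.0002 -1.    ] yax [ 0.9944  0.1057 -0.0007] F [-0.4197  0.0529 -4.8744] q [-0.4075  0.2178  0.4905  1.8879 -0.1168  1.0646  0.2359] w 0.7213137539264598
[ 0.523  -0.0628  0.073 ]
(array([-0.1512,  0.0577,  1.5021]), array([-0.0413, -0.0158,  0.1692]))
[316.196 297.716] [317.8519 232.9423]
```

Request:
{"method": "move_arm", "body": {
  "moves": [
    [[-0.14, 0.065, 0.5], [0, 0, 0], 0],
    [[0, 0, 0.5], [0, 0, 0], 0],
    [[0, 0, 0.5], [0, 0, 0], 0],
    [[0, 0, 0], [0, 0, 0], 0],
    [[0, 0, 0], [0, 0, 0], 0]
  ]
}}

```text
clock: 22.3
position: [0.5227, -0.0649, 0.0805]
ee_rot: [0.669, 0.743, 0.0, 0.0]
ft_force: [0.5, 0.0, -4.8]
grip_width: 0.722
```

Run:
```python
from h import *
st();o,p,r=now()
print(delta([.5224,-.0643,.0665],ori(90),p,r))
i=camera_info("wrist");print("top centre",proj(i,p+[0,0,.0335]),"post",proj(i,[.522,-.0645,.073]))
w=camera("wrist");cv2.imwrite("pics/w8full.png",w[:,:,::-1]);s=camera("scene")
W=np.zeros((600,800,3),np.uint8);W[:,:]=cv2.resize(w[210:360,220:420],(800,600),interpolation=cv2.INTER_CUBIC)
W[400:,:300]=cv2.resize(s[180:260,300:420],(300,200),interpolation=cv2.INTER_CUBIC)
cv2.imwrite("pics/w8.png",W[:,:,::-1])
```

```text
t 22.3 p [ 0.5227 -0.0649  0.0805] zax [ 0.0001 -0.     -1.    ] yax [0.9945 0.1045 0.0001] F [ 0.4581  0.0051 -4.7505] q [-0.3879  0.2743  0.4842  1.914  -0.1515  0.9887  0.2693] w 0.7224231871907857
(array([ 0.024 , -0.008 ,  0.5617]), array([0.0063, 0.0035, 0.1012]))
top centre [316.2243 297.8023] post [314.6981 251.4413]
```

View pics/w8.png

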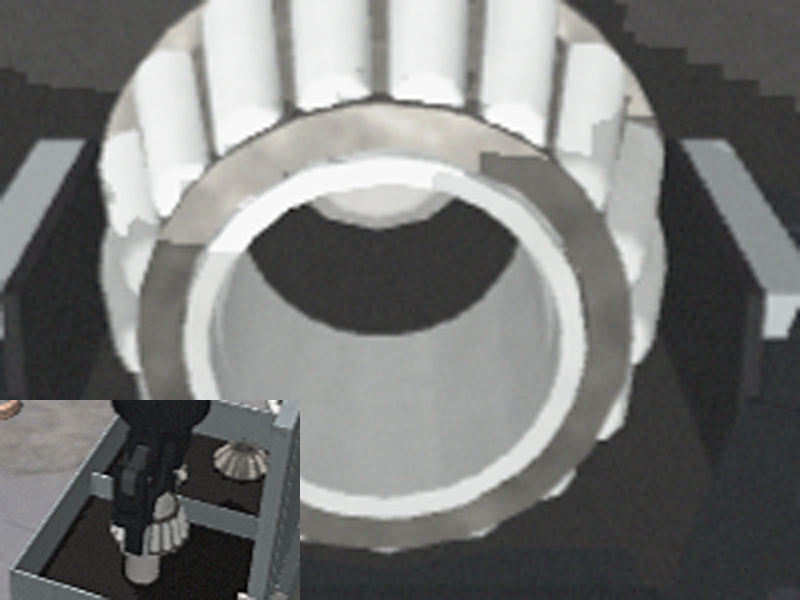

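Run:
```python
from h import *
o,p,r=now();i=camera_info("wrist")
print("post low arc obs 314.5,266.5:",proj(i,[.522,-.0645-.0095,.073]),"->y at z.073",plane(i,314.5,266.5,.073)+[0,.0095,0])
for k in(.0015,.0035): print(k,"bore bottom -y obs 315.9,293.3",plane(i,315.9,293.3,p[2]+k)+[0,.015,0]-p, "top -y edge obs 316.2,333.2",plane(i,316.2,333.2,p[2]+k+.03)+[0,.015,0]-p,"bore top +y obs 316.2,256.5",plane(i,316.2,256.5,p[2]+k+.03)+[0,-.015,0]-p)
```

```text
post low arc obs 314.5,266.5: [312.2919 268.5664] ->y at z.073 [ 0.523  -0.0633  0.073 ]
0.0015 bore bottom -y obs 315.9,293.3 [ 0.0017 -0.0023  0.0015] top -y edge obs 316.2,333.2 [ 0.0017 -0.0019  0.0315] bore top +y obs 316.2,256.5 [-0.0017  0.0007  0.0315]
0.0035 bore bottom -y obs 315.9,293.3 [ 0.0016 -0.0011  0.0035] top -y edge obs 316.2,333.2 [ 0.0015 -0.0004  0.0335] bore top +y obs 316.2,256.5 [-0.0018  0.0017  0.0335]
```

Request:
{"method": "move_arm", "body": {
  "moves": [
    [[0.07, -0.02, 0.1], [0, 0, 0], 0],
    [[0, 0, 0.1], [0, 0, 0], 0],
    [[0, 0, 0.1], [0, 0, 0], 0],
    [[0, 0, 0.1], [0, 0, 0], 0],
    [[0, 0, 0], [0, 0, 0], 0]
  ]
}}

```text
clock: 23.02
position: [0.5217, -0.0631, 0.0702]
ee_rot: [0.669, 0.743, -0.0, -0.0]
ft_force: [-0.2, -0.2, -4.5]
grip_width: 0.721
```

Request:
{"method": "move_arm", "body": {
  "moves": [
    [[0, 0, 0.1], [0, 0, 0], 0],
    [[0, 0, 0], [0, 0, 0], 0]
  ]
}}

```text
clock: 23.28
position: [0.5217, -0.0631, 0.0678]
ee_rot: [0.669, 0.743, -0.0, -0.0]
ft_force: [0.8, 0.3, -4.4]
grip_width: 0.718
```

Request:
{"method": "move_arm", "body": {
  "moves": [
    [[0, 0, 0.1], [0, 0, 0], 0],
    [[0, 0, 0], [0, 0, 0], 0]
  ]
}}

```text
clock: 23.52
position: [0.5217, -0.0631, 0.0652]
ee_rot: [0.669, 0.743, -0.0, -0.0]
ft_force: [-0.0, 0.5, -4.0]
grip_width: 0.726
```

Request:
{"method": "move_arm", "body": {
  "moves": [
    [[0, 0, 0.08], [0, 0, 0], 0],
    [[0, 0, 0], [0, 0, 0], 0]
  ]
}}

```text
clock: 23.78
position: [0.5217, -0.0631, 0.0633]
ee_rot: [0.669, 0.743, -0.0, -0.0]
ft_force: [-0.1, 0.7, -4.0]
grip_width: 0.721
```

Request:
{"method": "move_arm", "body": {
  "moves": [
    [[0, 0, 0.08], [0, 0, 0], 0],
    [[0, 0, 0], [0, 0, 0], 0]
  ]
}}

```text
clock: 24.02
position: [0.5218, -0.0631, 0.0613]
ee_rot: [0.669, 0.743, -0.0, -0.0]
ft_force: [0.2, 0.2, -4.3]
grip_width: 0.729
```

Request:
{"method": "move_arm", "body": {
  "moves": [
    [[0, 0, 0.1], [0, 0, 0], 0],
    [[0, 0, 0.1], [0, 0, 0], 0],
    [[0, 0, 0], [0, 0, 0], 0]
  ]
}}

```text
clock: 24.4
position: [0.5216, -0.0631, 0.0561]
ee_rot: [0.669, 0.743, -0.0, -0.0]
ft_force: [0.3, 0.9, -4.9]
grip_width: 0.723
```

Request:
{"method": "move_arm", "body": {
  "moves": [
    [[0, 0, 0.1], [0, 0, 0], 0],
    [[0, 0, 0.1], [0, 0, 0], 0],
    [[0, 0, 0], [0, 0, 0], 0]
  ]
}}

```text
clock: 24.78
position: [0.5217, -0.0631, 0.0512]
ee_rot: [0.669, 0.743, -0.0, -0.0]
ft_force: [-0.6, 0.8, -4.7]
grip_width: 0.723
```

```bash
python3 -c "
from h import *
st();print(get_obs()['torque'])"
```

```text
t 24.775 p [ 0.5217 -0.0631  0.0512] zax [-0.0004  0.     -1.    ] yax [ 0.9945  0.1045 -0.0004] F [-0.5631  0.8019 -4.7498] q [-0.3781  0.3163  0.4726  1.9373 -0.1778  0.9288  0.2862] w 0.7234841339412725
[ 0.157   0.069  -0.0345]
```

Request:
{"method": "move_arm", "body": {
  "moves": [
    [[0, 0, 0.12], [0, 0, 0], 0],
    [[0, 0, 0.12], [0, 0, 0], 0],
    [[0, 0, 0.12], [0, 0, 0], 0],
    [[0, 0, 0], [0, 0, 0], 0]
  ]
}}

```text
clock: 25.28
position: [0.5216, -0.0631, 0.0421]
ee_rot: [0.669, 0.743, -0.0, -0.0]
ft_force: [-1.0, 0.5, -5.6]
grip_width: 0.722
```

Request:
{"method": "move_arm", "body": {
  "moves": [
    [[0, 0, 0.1], [0, 0, 0], 0],
    [[0, 0, 0.1], [0, 0, 0], 0],
    [[0, 0, 0.08], [0, 0, 0], 0],
    [[0, 0, 0], [0, 0, 0], 0]
  ]
}}

```text
clock: 25.78
position: [0.5218, -0.0631, 0.0352]
ee_rot: [0.669, 0.743, -0.0, -0.0]
ft_force: [-0.3, 1.7, -5.1]
grip_width: 0.722
```

Request:
{"method": "move_arm", "body": {
  "moves": [
    [[0, 0, 0.05], [0, 0, 0], 0],
    [[0, 0, 0], [0, 0, 0], 0]
  ]
}}

```text
clock: 26.02
position: [0.5219, -0.0631, 0.0342]
ee_rot: [0.669, 0.743, 0.0, -0.0]
ft_force: [1.8, 1.1, -4.3]
grip_width: 0.724
```

Request:
{"method": "move_arm", "body": {
  "moves": [
    [[0, 0, 0.05], [0, 0, 0], 0],
    [[0, 0, 0], [0, 0, 0], 0]
  ]
}}

```text
clock: 26.28
position: [0.5219, -0.0631, 0.0329]
ee_rot: [0.669, 0.743, 0.0, 0.0]
ft_force: [0.4, 1.0, -4.3]
grip_width: 0.724
```

Request:
{"method": "move_arm", "body": {
  "moves": [
    [[0, 0, 0.05], [0, 0, 0], 0],
    [[0, 0, 0], [0, 0, 0], 0]
  ]
}}

```text
clock: 26.52
position: [0.522, -0.0631, 0.0319]
ee_rot: [0.669, 0.743, 0.0, -0.0]
ft_force: [-2.2, 1.7, -0.5]
grip_width: 0.72
```

Request:
{"method": "move_arm", "body": {
  "moves": [
    [[0, 0, 0.03], [0, 0, 0], 0],
    [[0, 0, 0], [0, 0, 0], 0]
  ]
}}

```text
clock: 26.78
position: [0.522, -0.0631, 0.0317]
ee_rot: [0.669, 0.743, 0.0, -0.0]
ft_force: [-6.2, 2.1, 9.3]
grip_width: 0.722
```

Request:
{"method": "move_arm", "body": {
  "moves": [
    [[0, 0, -0.03], [0, 0, 0], 0.75],
    [[0, 0, 0], [0, 0, 0], 0.85],
    [[0, 0, 0], [0, 0, 0], 0.95],
    [[0, 0, 0], [0, 0, 0], 1],
    [[0, 0, 0], [0, 0, 0], 1]
  ]
}}

```text
clock: 27.4
position: [0.5219, -0.0632, 0.0317]
ee_rot: [0.669, 0.743, 0.0, 0.0]
ft_force: [0.3, -0.4, -1.0]
grip_width: 0.996
```

Request:
{"method": "move_arm", "body": {
  "moves": [
    [[0, 0, -0.2], [0, 0, 0], 1],
    [[0, 0, -0.4], [0, 0, 0], 1],
    [[0, 0, -0.6], [0, 0, 0], 1],
    [[0, 0, -0.8], [0, 0, 0], 1],
    [[0, 0, -1], [0, 0, 0], 1]
  ]
}}

```text
clock: 28.02
position: [0.5218, -0.0632, 0.1082]
ee_rot: [0.669, 0.743, 0.0, 0.0]
ft_force: [0.1, 0.0, 0.4]
grip_width: 0.998
```

Request:
{"method": "move_arm", "body": {
  "moves": [
    [[0, 0, -1], [0, 0, 0], 1],
    [[0.3, 0, -1], [0, 0, 0], 1],
    [[1, 0, -1], [0, 0, 0], 1],
    [[1, 0, 0], [0, 0, 0], 1],
    [[1, 0, 0], [0, 0, 0], 1]
  ]
}}

```text
clock: 28.65
position: [0.5134, 0.0196, 0.1832]
ee_rot: [0.669, 0.743, 0.001, 0.0]
ft_force: [-0.1, -0.3, -0.3]
grip_width: 1.001
```

Request:
{"method": "move_arm", "body": {
  "moves": [
    [[1, 0, 0], [0, 0, 0], 1],
    [[1, 0, 0], [0, 0, 0], 1],
    [[0.5, 0, 0], [0, 0, 0], 1],
    [[0, 0, 0], [0, 0, 0], 1]
  ]
}}

```text
clock: 29.15
position: [0.5067, 0.0814, 0.1822]
ee_rot: [0.669, 0.744, 0.0, 0.0]
ft_force: [-0.4, -0.5, 0.2]
grip_width: 1.002
```

Run:
```python
from h import *
st();i=camera_info("wrist");w=camera("wrist");cv2.imwrite("pics/f_w.png",w[:,:,::-1]);s=camera("scene");cv2.imwrite("pics/f_s.png",s[:,:,::-1]);cv2.imwrite("pics/f_d.png",camera("side")[:,:,::-1])
q=[.522,-.0635]
print("wrist: post top",proj(i,q+[.073]),"cone top",proj(i,q+[.065]))
sc=camera_info("scene");print("scene post top",proj(sc,q+[.073]),"ring",proj(sc,q+[.065]))
# case/lid moved? compare scene with open_scene away from the arm
a=cv2.imread("pics/open_scene.png",0).astype(int);b=cv2.imread("pics/f_s.png",0).astype(int)
D=np.abs(a-b)>40
print("diff px by 20x20 block around case:");print(D[100:320,290:450].reshape(11,20,8,20).sum((1,3)))
u,v=np.round(proj(sc,q+[.065])).astype(int);print(b[v-12:v+22,u-28:u+28:2])
```

```text
t 29.15 p [0.5067 0.0814 0.1822] zax [ 0.0006  0.0002 -1.    ] yax [0.9944 0.1057 0.0006] F [-0.3849 -0.4627  0.2446] q [-0.6067  0.1156  0.3865  1.8391 -0.0468  1.1951 -0.0995] w 1.0018737218993992
wrist: post top [315.4922 353.6569] cone top [315.478  347.5559]
scene post top [357.6805 235.6839] ring [357.4291 238.5156]
diff px by 20x20 block around case:
[[256  53   0   0   0   0   0   0]
 [392  86   0   0   0   0   0   0]
 [307   4   0   0   0   0   0   0]
 [ 13   0   0   0   0   0   0   0]
 [  0   0  13   0   0   0   0   0]
 [  0  63   5  19   0   0   0   0]
 [ 16  65  16  69   0   0   0   0]
 [  9   0  99 245  26   0   0   0]
 [  0   7   2   7   0   0   0   0]
 [ 39  10   0  28   0   0   1   0]
 [ 58   0   6  59   0   0   0   0]]
[[ 56  17  22  26  28  26  19  21  23  28  19  20  25  28  22  17  23  22
   14  24  28  83 122 107 102 104 101 105]
 [ 35  22  22  22  21  17  24  24  18  22  24  17  15  23  21  26  21  25
   25  16  30  42  42  82 121 105 102 103]
 [ 24  23  23  27  16  20  14  21  23  19  28  21  21  27  24  18  27  24
   15  25  20  36  34  38  59  92 106 103]
 [ 
[... 2924 characters left out ...]
100  39  14  15  23  22  22  15  28  71 168 103 145 145 104 193  89 196
  134 135  64  41  38  40  41  45  42  40]
 [ 92 101  84   9  14  23  21  25  15  52  87  49 151 134 105 195  90 204
  151  80  43  40  41  44  40  38  41  43]
 [ 87  90  95 102  43   8  13  22  24  19  49  61 124 114  95 202 112 144
   88  38  39  40  42  43  42  44  43  38]
 [ 85  87  88  89 101  82  33  17  23  19  22  83  81  63  46 110  65  79
   28  40  40  38  38  40  43  41  41  35]
 [ 86  88  87  90  90  93 102  59  12  19  19  35  44  58  76  60  68  43
   37  41  40  44  41  38  39  44  41  43]
 [ 89  87  86  88  93  90  90  98 102  42  12  19  21  23  28  35  45  40
   44  41  41  43  42  41  43  43  43  42]]
```

```bash
python3 -c "
from h import *
hand_in();print(get_obs()['clock'])"
```

```text
the job is handed in; nothing more can be done
the job is handed in; nothing more can be done
```

The lid is standing open on its springs and the bearing cone is seated over the post, flat on the deck. I handed the job in shortly after 29 s on the robot's clock, with the arm backed off clear of everything.

- **Lid:** I pushed the shut fingers up under the tongue along its arc. The load faded from about 8 N to nothing, and the springs then carried the lid to its stop.
- **Cone pick-up:** The first two grips closed higher on the taper than I wanted, so I opened and went lower. The fingertips then pressed the bench with about 35 N. I backed off and gripped just above the foot with 60 N.
- **Placing:** The cone slid over the post with only small side forces and met the deck at a tool height of 31.7 mm (31.5 mm expected). I pressed it down with about 10 N before opening the fingers.
- **Last checks:** I checked the final pictures by pixel values only, because the 12 views were used up. Compared with the picture taken just after the lid opened, the lid, hinge side and far gear area are unchanged. The differences elsewhere fit the cone and the arm's shadow. The cone is centred round the post, and the post top shows above it.
- **Disagreement:** The camera estimates of the post position differed by 1–2 mm. I used a value between them, and it fitted.

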